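# Clamp a bare printing frame to the set pressure

### The job

Slide the bare aluminium printing frame along the bed, under the bridge of the green clamp, until it sits square against the yellow back stop, and press it home there with a firm but gentle push (about 5 to 10 N on the stop, never 20). Then turn the red knob clockwise until the sprung foot bears on the frame and the red needle lies over the green set mark on the dial, without going clearly past the mark, and let go. Keep off the dial and its hands, and leave the ink tub, tape roll and scraper where they are.

Things in the scene. Friction and masses are not known exactly. Their poses are not given: they have to be found in the camera images.
- clamp: Frame clamp, fixed. Origin on the knob's vertical axis at table height; the frame slides in along its +y. Its grey bed, 250 x 330 mm, 12 mm thick, spans y = -280 to +50 mm. A green bridge (y = -20 to +20, x = -117 to +117, underside 62, top 78 mm above the table) crosses it on two posts with 190 mm between them. All x, y in these notes are in the clamp's own frame.
- stop: Yellow back stop fixed on the bed, 180 mm long along the clamp's x, 26 mm deep, 24 mm tall; its front face is the plane y = +10 mm of the clamp. It is rigid. The frame drags on the bed with 3 to 7 N as it slides; the push on the stop comes on top of that drag.
- frame_center (a point): Centre, half-way up, of the loose bare aluminium frame: 160 mm in its x, 150 mm in its y, 26 mm tall, rails 20 mm wide, middle open, 0.25 to 0.5 kg. It lies on the bed short of the bridge, a little turned. Home: its +y rail against the stop, so that this point is at y = -65 mm of the clamp, about midway between the posts, its x axis along the clamp's.
- frame: The same frame; origin at the centre of its underside, x along its 160 mm side, y towards the rail that goes under the bridge.
- frame_grip (a point): Middle of the frame's -y rail, half-way up, the rail to hold: 20 mm wide along the frame's y, 26 mm tall; 65 mm from the frame's centre.
- knob_grip (a point): On the knob's axis, 116 mm above the table, the height to grip. The red knob is an upright bar 46 mm long, 14 mm thick, 40 mm tall (90 to 129 mm above the table) on a disc of 22 mm radius; this point's x axis lies along the bar. It takes 0.1 to 0.2 Nm to turn and stays where it is left, also under the spring's load.
- knob (a joint): Knob angle, rad, growing clockwise seen from above; 0 has the bar along the clamp's x (bar's heading = clamp's yaw minus this). Range 0 to 5, starts at 0 to 0.8. First it turns freely until the foot meets the frame (at most about 1.8 rad), then the needle moves, always less than the knob, reaching the mark within 1 to 2 rad more.
- foot_face (a point): Underside of the rubber foot, 60 mm along the clamp's x by 16 mm, hanging on the knob's axis under the bridge. The knob drives it down; it rides on a spring in its ram. It starts at least 2 mm above the top of the frame.
- ram: The sliding ram with the gauge arm, dial, needle and mark that it carries; origin on the knob's axis. Not to be pushed by the robot.
- dial (a point): Centre of the round white dial, 58 mm radius, lying flat behind the bridge at x = 0, y = +120 mm of the clamp, its face about 84 mm above the table. It is carried by the ram and sinks with it up to 11 mm as the knob turns.
- needle (a joint): Red dial needle, rad, clockwise from above: how far the sprung foot is pushed back. 0 (along the clamp's -x) with the foot free.
- mark (a joint): Green set mark, a hand on the same dial, same zero and direction as the needle; rad. It stands somewhere from 0.7 to 1.3 and stays there.
- needle_tip (a point): Tip of the red needle, 50 mm from the dial's centre.
- mark_tip (a point): Tip of the green mark, 50 mm from the dial's centre, at nearly the height of the needle; this point's x axis points outward along the mark and the needle comes from its +y side.
- ink_tub: Bystander: yellow ink tub with a blue lid, 84 mm across, 75 mm tall; origin under its centre.
- tape: Bystander: cardboard tape roll lying flat, 90 mm across, 24 mm tall; origin under its centre.
- scraper: Bystander: scraper, 200 mm long, lying along its x; origin underneath.
Not all that is in view belongs to the job. Of the things like the frame, leave any that is brown, purple or turquoise; of the rest the larger one is meant.

How it is judged:
On the way, in this order (a step that is already met when the one before it is completed fails the run):
1. the frame is home, square, and pressed against the back stop with more than 2 N, the needle still free (y of frame_center in the frame of clamp above -0.068 m and angle between the x axis of frame and the x axis of clamp, either way round below 0.035 rad and contact force between frame and stop above 2 N and value of joint needle below 0.2 rad), for 0.1 s.
2. the needle lies over the mark (y of frame_center in the frame of clamp above -0.068 m and angle between the x axis of frame and the x axis of clamp, either way round below 0.035 rad and distance between needle_tip and mark_tip below 0.005 m), for 0.2 s.
At the end, for the whole second after the job is handed in: The frame lies flat and still, home against the back stop within 3 mm and square within 2 degrees; the needle's tip is within 5 mm (0.1 rad) of the mark's tip (all of step 2 and linear speed of frame below 0.01 m/s and angle between frame's own z axis and vertical below 0.03 rad); the robot touches nothing.
It fails at once if the frame was rammed against the back stop with more than 20 N (contact force between frame and stop above 20 N).
It fails at once if the knob was overtightened: the needle's tip went more than 12 mm past the mark (y of needle_tip in the frame of mark_tip below -0.012 m).
It fails at once if the robot pushed on the dial or its hands with more than 5 N (contact force between any of the arm, the fingers and ram above 5 N).
It fails at once if the ink tub, tape roll or scraper was moved more than 30 mm (distance of any of ink_tub, tape, scraper from where it was at the start of the episode above 0.03 m).
It also fails if it takes over 72 s, if anything falls off the work surface, if the arm or the gripper's body presses on something with over 40 N, if the wrist force passes 120 N, or if a joint passes its speed limit or range.

### The arm

A 6-joint arm with a two-finger parallel gripper is mounted at the origin on the work surface. World frame = base frame: x ahead of the robot, y to its left, z up, the work surface at z = 0. Lengths are in m, angles in rad, forces in N, time in s.
With the tool pointing down it reaches from about 0.275 to 0.725 m from the base axis. Payload 5.6 kg.
Tool frame: the origin (TCP) lies midway between the tips of the shut fingers; the grasp point (between the pads) lies 19 mm behind it (ctrl.hold_point_z is the distance from the TCP to the grasp point, in m); z points along the fingers, y is the line along which they close (so a half turn about z gives the same grasp; the last joint's range is limited). The gripper opens to 85 mm and grips with 20 to 120 N. Pads are 22 mm wide; open, the fingers measure 114 mm over their backs; the gripper's body (76 mm by 85 mm) begins 54 mm behind the grasp point. The pads swing forward as they close: fully open they stand 13 mm farther back than shut.
Start: joints at [1.515, 0.255, 0.108, 0, -1.424, -0.285], TCP at [0.184, 0.518, 0.231] pointing down, gripper open.
Joint ranges: [-2.95, 2.95], [-1.21, 1.97], [-1.09, 1.5], [-2.87, 1.71], [-2.94, -0.07], [-3.05, 3.05]. Speed limits (rad/s): [2.57, 2.57, 3.14, 3.14, 3.14, 3.14].

### API

Orientations are given as a rotation vector (axis times angle).
In Python, from bench import ctrl, cams gives the robot as it stands.
- The arm moves only by the shell command python3 -m jog 'ROWS' [OPENING] [FORCE]. ROWS is JSON, a list of rows, each a list of 2 entries, a list of its own where there are three numbers: the shift along the tool's x, y, z in m, then the turn about the tool's z in degrees. In form: [[[dx, dy, dz], twist], ...]. A call has 1 to 12 rows; each row shifts and turns the commanded pose from where the row before left it, along the tool's axes as they then stand; what a row does not reach is not made up. A row lasts 1/8 s, in which the tool goes at most 62.5 mm and 10.7 degrees, less where a joint would pass 70% of its speed; a pose out of reach is approached as far as the arm can. A call is refused whole if a number of a shift passes 0.0625 or a number of a turn 10.7, either way. A call with a gripper value outside its range is refused whole. OPENING is the finger opening in m, from 0 to 0.0854, set as the call begins (- or left out, the last holds). The fingers move at their own pace and stop on an object; FORCE is the grip in N (left out, the last holds). Time passes only in rows, so rows that do not move let the fingers close. It gives the time, the measured TCP pose, the force, the opening and the grip force at its end, in the units of the state.
- ctrl.get_obs(): the state, without advancing time (a new reading comes with each control period).
- cams.capture(name): name is "scene" or "top" or "wrist"; returns a dict with "pixels" (400x640x3 uint8, red, green, blue), "vertical_fov" (degrees; the focal length in pixels is half the picture's height over the tangent of half this angle, whatever the lens; pixels are square), "cx", "cy" (the principal point, pixels), "R" (3x3) and "t" (3): a world point X has camera coordinates R X + t. Camera axes: x right, y down, z forward; pixel columns grow to the right and rows downward; lengths in m; the calibration is good to about 2 mm. The wrist camera is an equidistant fisheye: a pixel r from the principal point sees the ray r / f radians off the axis. A picture is of the moment at which its call begins. There is no depth.
- ctrl.close_job(): hands the job in; it is judged then, once.
The state is a dict: "clock": time; "joints": joint angles; "dq": joint speeds; "joint_torque": joint torques, N m; "position": TCP position; "eef_rot": TCP orientation; "ft_force": force on the tool from outside, world axes, zero at the start; "wrist_torque": the same for the moment, N m; "grip_width": opening from 0.0 (shut) to 1.0 (fully open); "finger_force": force on a finger pad.
Only numpy, scipy, OpenCV 4.12 (cv2) and the standard library are available. Lean on these libraries where they do the work, as an engineer would, in place of code of your own. Each camera call takes 0.05 s, during which the arm holds its last target. There are 200 camera calls.

## Working session

There is one attempt and no reset: what is moved stays moved. The work goes in short steps, Python scripts to look and compute and a shell command to move; the robot and the scene stay as the last step left them, time stands still between calls to the robot, and variables do not carry over. Pictures are saved under pics/ and viewed, at most 10 in all, crops included, and the job is handed in when it is done.

```bash
mkdir -p pics; ls
python3 - <<'E'
from bench import ctrl,cams
import cv2,numpy as np,pickle
d={}
for n in("scene","top","wrist"):
    c=cams.capture(n);d[n]=c
    cv2.imwrite(f"pics/{n}0.png",c["pixels"][:,:,::-1]);print(n,c["vertical_fov"],c["cx"],c["cy"],np.round(c["R"],3).tolist(),np.round(c["t"],3))
pickle.dump(d,open("d0.pkl","wb"))
print(ctrl.get_obs())
E
```

```text
pics
scene 47.32835911693721 324.4090046264813 199.88957947461995 [[0.666, 0.746, -0.015], [0.532, -0.489, -0.691], [-0.523, 0.452, -0.723]] [-0.434 -0.21   1.959]
top 43.93212557268391 325.6246153511291 190.93729160213445 [[0.0, -1.0, -0.002], [-0.979, 0.0, -0.204], [0.204, 0.002, -0.979]] [0.06  0.598 1.54 ]
wrist 65.70646984690485 316.364003735811 197.1448439068272 [[-0.335, -0.942, 0.001], [-0.891, 0.317, 0.325], [-0.306, 0.107, -0.946]] [ 0.55  -0.042  0.381]
{'clock': 0.15, 'joints': array([ 1.51459169e+00,  2.55607830e-01,  1.07299133e-01, -3.47191145e-04,
       -1.42390694e+00, -2.84599662e-01]), 'dq': array([-0.00086588, -0.00157817,  0.00314189,  0.00325997, -0.00034708,
        0.00045044]), 'joint_torque': array([-6.46103563e-04, -3.86941016e+01,  2.38081688e+01,  5.36662593e+00,
       -4.57135422e-03,  9.15773164e-07]), 'position': array([0.18366597, 0.51802931, 0.23060526]), 'eef_rot': array([ 3.09465006e+00, -5.32580407e-01, -2.81749736e-04]), 'ft_force': array([-1.19411935, -0.02378574, -1.50676155]), 'wrist_torque': array([ 0.00808183,  0.02943967, -0.00474621]), 'finger_force': 0.0, 'grip_width': 0.9953870783876162}
```

View pics/top0.png

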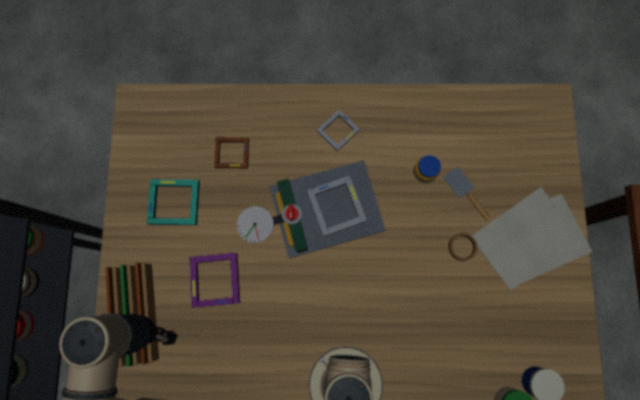

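View pics/scene0.png

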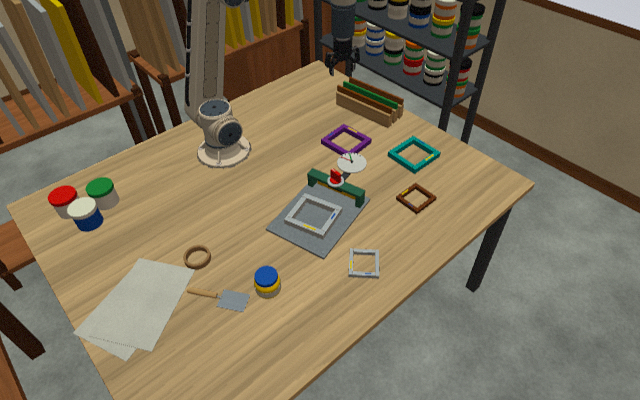

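The top view shows the bed at about cols 270–385, rows 160–258. The frame is near (338,205), the knob near (292,213) and the dial near (255,225). The scene view shows the same things from the other side. Next I'll segment the bed, frame and knob.

```bash
cat > h.py <<'E'
import numpy as np,cv2
from bench import ctrl,cams
from scipy.spatial.transform import Rotation as Ro
def foc(c): return c["pixels"].shape[0]/2/np.tan(np.radians(c["vertical_fov"])/2)
def ray(c,uv,z,fish=False):
    uv=np.atleast_2d(np.asarray(uv,float)); d=(uv-[c["cx"],c["cy"]])/foc(c)
    if fish:
        r=np.linalg.norm(d,axis=1,keepdims=True)+1e-12
        v=np.hstack([d/r*np.sin(r),np.cos(r)])
    else: v=np.hstack([d,np.ones((len(d),1))])
    R=np.array(c["R"]);o=-R.T@c["t"];w=v@R
    return o+w*((z-o[2])/w[:,2])[:,None]
def proj(c,X,fish=False):
    p=np.atleast_2d(X)@np.array(c["R"]).T+c["t"]
    if not fish: return p[:,:2]/p[:,2:]*foc(c)+[c["cx"],c["cy"]]
    n=np.linalg.norm(p[:,:2],axis=1,keepdims=True);return p[:,:2]/n*np.arctan2(n,p[:,2:])*foc(c)+[c["cx"],c["cy"]]
E
python3 - <<'E'
import pickle,cv2,numpy as np
from h import *
d=pickle.load(open("d0.pkl","rb"));c=d["top"];im=c["pixels"]
cr=im[150:270,225:395];a=cv2.resize(cr[:,:,::-1],None,fx=4.7,fy=4.7,interpolation=cv2.INTER_CUBIC)
cv2.imwrite("pics/topz.png",np.clip(a.astype(float)*1.5,0,255))
hsv=cv2.cvtColor(im,cv2.COLOR_RGB2HSV);
for n,p in dict(bed=(370,215),frame=(318,205),wood=(400,260),bridge=(300,240),knob=(292,212),dial=(245,218),stop=(287,240)).items(): print(n,im[p[1],p[0]],hsv[p[1],p[0]])
E
```

```text
bed [55 63 70] [104  55  70]
frame [83 86 92] [110  25  92]
wood [95 80 57] [ 18 102  95]
bridge [21 46 34] [ 76 139  46]
knob [98 24 24] [  0 193  98]
dial [110 115 117] [ 99  15 117]
stop [81 71 56] [18 79 81][ WARN:0@0.188] global loadsave.cpp:1063 imwrite_ Unsupported depth image for selected encoder is fallbacked to CV_8U.
```

View pics/topz.png

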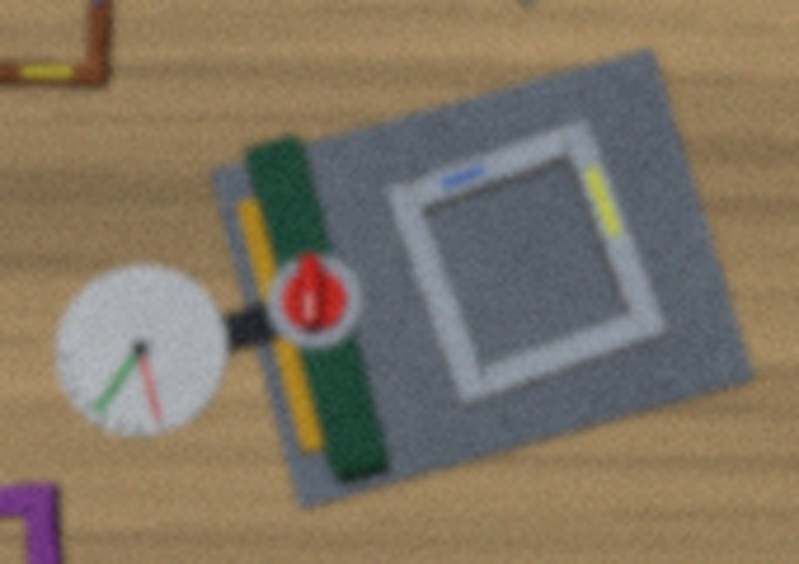

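View pics/wrist0.png

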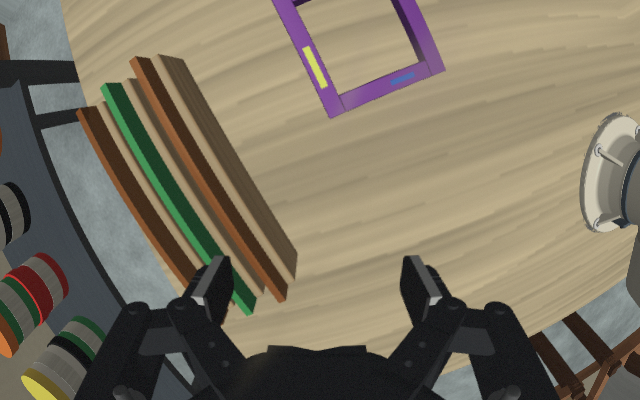

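The zoomed top view shows four things: the bed corners at about (215,170), (652,50), (750,380) and (305,508), the frame outline between (390,190) and (663,325), the knob at (312,297), and the dial at (141,350). The needle is at rest pointing down and the mark is down-left. The wrist view shows only racks, so I'll compute poses now.

```bash
cat > m.py <<'E'
from h import *
def rect(pts):
    r=cv2.minAreaRect((pts*1000).astype(np.float32));return np.array(r[0])/1000,r[1],r[2]
def hullpts(mask):
    cs,_=cv2.findContours(mask.astype(np.uint8),cv2.RETR_EXTERNAL,cv2.CHAIN_APPROX_NONE)
    return cv2.convexHull(max(cs,key=cv2.contourArea))[:,0].astype(float)
E
python3 - <<'E'
import pickle
from m import *
d=pickle.load(open("d0.pkl","rb"));c=d["top"]
im=cv2.GaussianBlur(c["pixels"],(3,3),0).astype(int)
nb=(im[...,2]-im[...,0]>2);nb[:150]=0;nb[265:]=0;nb[:,:225]=0;nb[:,390:]=0
nb=cv2.morphologyEx(nb.astype(np.uint8),cv2.MORPH_OPEN,np.ones((5,5)))
cs,_=cv2.findContours(nb,cv2.RETR_EXTERNAL,cv2.CHAIN_APPROX_NONE);k=max(cs,key=cv2.contourArea)
bm=np.zeros(nb.shape,np.uint8);cv2.drawContours(bm,[cv2.convexHull(k)],-1,1,-1)
h=hullpts(nb);print("bed",rect(ray(c,h,.012)[:,:2]), cv2.contourArea(k))
V=im.max(2);S=V-im.min(2)
fm=(V>78)&(S<18)&(bm>0);fm[:,:303]=0
f=hullpts(fm);print("frame",rect(ray(c,f,.038)[:,:2]))
for n in("top","scene"):
    e=d[n];i=e["pixels"].astype(int);r=(i[...,0]>2.2*i[...,1])&(i[...,0]>60)
    if n=="top": r[:,:270]=0;r[:,:][:,310:]=0;r[:190]=0;r[230:]=0
    else: r[:160]=0;r[195:]=0;r[:,:320]=0;r[:,350:]=0
    p=np.argwhere(r)[:,::-1];print(n,"red",len(p),p.mean(0),[ray(e,p.mean(0),z)[0].round(4) for z in(.09,.11,.129)])
i=c["pixels"].astype(int);w=(i.min(2)>85);w[:,:230]=0;w[:,275:]=0;w[:195]=0;w[250:]=0
p=np.argwhere(w)[:,::-1];print("dial",len(p),ray(c,(p.min(0)+p.max(0))/2,.084))
E
```

```text
bed (array([0.55459814, 0.05775464]), (249.356201171875, 320.82281494140625), 15.590673446655273) 6121.0
frame (array([0.55795111, 0.02642709]), (163.86888122558594, 155.3256378173828), 20.036901473999023)
top red 119 [291.38655462 212.27731092] [array([0.5237, 0.168 , 0.09  ]), array([0.5204, 0.1666, 0.11  ]), array([0.5173, 0.1652, 0.129 ])]
scene red 122 [335.01639344 176.80327869] [array([0.5134, 0.1779, 0.09  ]), array([0.5289, 0.1635, 0.11  ]), array([0.5437, 0.1499, 0.129 ])]
dial 1015 [[0.48744115 0.28539271 0.084     ]]
```

```bash
python3 -m jog '[[[0,0,0],-9.9],[[0,0,0],-9.9],[[0,0,0],-9.9],[[0,0,0],-9.8]]' 0.0854 40; python3 -m jog '[[[0.015,0.054,0],0],[[0.015,0.054,0],0],[[0.015,0.054,0],0],[[0.015,0.054,0],0],[[0.015,0.054,0],0],[[0.015,0.054,0],0],[[0.015,0.054,0],0],[[0.015,0.054,0],0],[[0.015,0.054,0],0],[[0.015,0.054,0],0],[[0.015,0.054,0],0],[[0.015,0.054,0],0]]'
python3 -m jog '[[[0,0,0],0],[[0,0,0],0]]'
python3 - <<'E'
from h import *
import pickle
c=cams.capture("wrist");pickle.dump(c,open("w1.pkl","wb"));cv2.imwrite("pics/w1.png",c["pixels"][:,:,::-1]);o=ctrl.get_obs();print(o["joints"],Ro.from_rotvec(o["eef_rot"]).as_matrix().round(3))
E
```

```text
clock: 0.65
position: [0.1837, 0.5182, 0.2309]
eef_rot: [3.092, 0.553, -0.001]
ft_force: [-0.0, -0.0, -0.2]
grip_width: 0.999
finger_force: 0.0
clock: 2.15
position: [0.5751, -0.0308, 0.231]
eef_rot: [-3.094, -0.545, 0.001]
ft_force: [1.1, 1.3, 0.3]
grip_width: 1.0
finger_force: 0.0
clock: 2.4
position: [0.5741, -0.0292, 0.2308]
eef_rot: [-3.094, -0.544, 0.002]
ft_force: [-0.9, 0.1, 1.5]
grip_width: 0.999
finger_force: 0.0
[ 2.21939180e-01  3.04731133e-01  1.75656868e-01 -3.02974213e-04
 -1.44203152e+00  1.69790567e+00] [[ 0.94   0.342 -0.   ]
 [ 0.342 -0.94   0.   ]
 [-0.    -0.    -1.   ]]
```

View pics/w1.png

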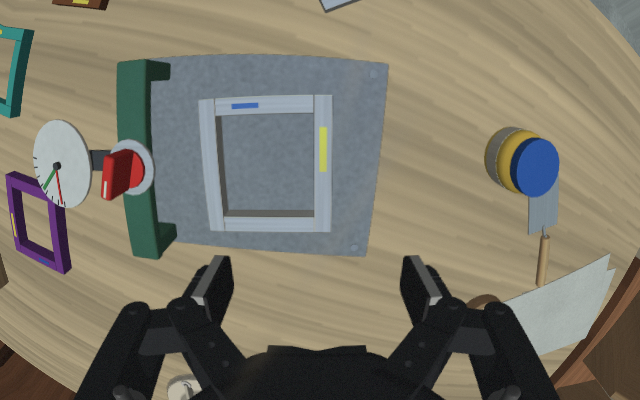

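The wrist view shows the frame's outer corners at about (199,100), (331,95), (331,231) and (211,231). The front corners of the bed are near (388,65) and (367,256), and the knob is near (122,172) with the dial at (57,165). Next I'll refine these.

```bash
cat >> m.py <<'E'
def wmeas(c,x0,x1,y0=60,y1=300):
    im=cv2.GaussianBlur(c["pixels"],(3,3),0).astype(int);V=im.max(2);S=V-im.min(2)
    fm=((V>150)&(S<40))|((V>140)&(im[...,2]<100)&(abs(im[...,0]-im[...,1])<40)&False)
    m=np.zeros(V.shape,bool);m[y0:y1,x0:x1]=True
    return fm&m
E
python3 - <<'E'
import pickle
from m import *
c=pickle.load(open("w1.pkl","rb"));im=c["pixels"]
for p in [(180,150),(205,160),(265,105),(270,160),(430,150),(325,210),(265,218),(265,226)]: print(p,im[p[1],p[0]])
f=hullpts(wmeas(c,190,345,85,240));P=ray(c,f,.038,True)[:,:2];print("frame",len(f),rect(P))
q=[(199,100),(331,95),(331,231),(211,231)];Q=ray(c,q,.038,True)[:,:2];print(Q.round(4),Q.mean(0))
B=ray(c,[(388,65),(367,256)],.012,True)[:,:2];v=B[0]-B[1];print("bed edge",B,np.linalg.norm(v),np.degrees(np.arctan2(v[1],v[0])))
v/=np.linalg.norm(v);y=np.array([-v[1],v[0]]);print("clamp origin",B.mean(0)+.28*y)
print("knob", ray(c,[(127,178)],.129,True))
E
```

```text
(180, 150) [114 125 133]
(205, 160) [151 163 174]
(265, 105) [157 170 183]
(270, 160) [114 125 134]
(430, 150) [148 135 110]
(325, 210) [156 168 181]
(265, 218) [154 166 173]
(265, 226) [160 173 184]
frame 21 (array([0.55934302, 0.02822703]), (158.96934509277344, 148.75245666503906), 20.039447784423828)
[[ 0.6085  0.1233]
 [ 0.6586 -0.0144]
 [ 0.5111 -0.0698]
 [ 0.4588  0.0693]] [0.55923151 0.02708339]
bed edge [[ 0.71686892 -0.06464762]
 [ 0.48132973 -0.13461025]] 0.24571014931391613 16.543096219899596
clamp origin [0.51937311 0.1687807 ]
knob [[0.53224426 0.14452456 0.129     ]]
```

```bash
python3 -m jog '[[[0.0055,0.006,0.03],0],[[0,0,0.04],0],[[0,0,0.04],0],[[0,0,0.04],0],[[0,0,0.03],0],[[0,0,0.02],0],[[0,0,0.013],0],[[0,0,0],0],[[0,0,0],0]]' 0.0854 40; python3 -m jog '[[[0,0,0],0],[[0,0,0],0],[[0,0,0],0],[[0,0,0],0],[[0,0,0],0],[[0,0,0],0]]' 0.0 40
```

```text
clock: 3.58
position: [0.5823, -0.0326, 0.0194]
eef_rot: [3.094, 0.546, 0.003]
ft_force: [-0.3, -0.4, 0.9]
grip_width: 0.998
finger_force: 0.0
clock: 4.32
position: [0.5818, -0.0331, 0.0187]
eef_rot: [3.094, 0.545, 0.001]
ft_force: [-0.7, -0.5, 2.9]
grip_width: 0.226
finger_force: 40.0
```

```bash
python3 -m jog '[[[0,-0.004,0],1],[[0,-0.006,0],1],[[0,-0.008,0],1],[[0,-0.008,0],1],[[0,-0.008,0],0],[[0,-0.008,0],0],[[0,-0.006,0],0],[[-0.001,-0.005,0],0],[[0,-0.003,0],0],[[-0.001,-0.002,0],0],[[0,0,0],0],[[0,0,0],0]]'
python3 - <<'E'
from h import *
import pickle
d={n:cams.capture(n) for n in("top","scene","wrist")};pickle.dump(d,open("d2.pkl","wb"))
a=cv2.resize(d["scene"]["pixels"][130:260,260:380,::-1],None,fx=4,fy=4,interpolation=cv2.INTER_CUBIC)
b=cv2.resize(d["wrist"]["pixels"][:,:,::-1],None,fx=.5,fy=.5)
o=np.zeros((520,800,3),np.uint8);o[:520,:480]=a;o[:200,480:800]=b
t=cv2.resize(d["top"]["pixels"][170:260,270:376,::-1],None,fx=3,fy=3,interpolation=cv2.INTER_CUBIC);o[210:480,480:798]=np.clip(t*1.5,0,255)
cv2.imwrite("pics/s2.png",o)
E
```

```text
clock: 5.82
position: [0.5632, 0.0226, 0.0186]
eef_rot: [-3.11, -0.436, -0.002]
ft_force: [2.2, -0.9, 5.2]
grip_width: 0.222
finger_force: 40.4
```

View pics/s2.png

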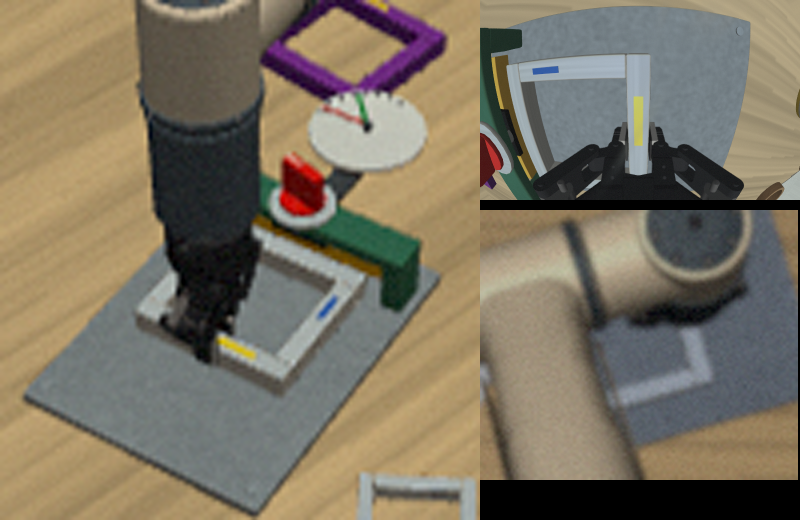

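The composite shows the frame gripped and held flat, with its leading rail just entering under the bridge. It looks nearly square, and the bed's far edge is visible for comparing yaw.

```bash
cat >> m.py <<'E'
def edge(m,cols,r0=0):
    out=[]
    for x in cols:
        k=np.flatnonzero(m[r0:,x]);out.append((x,k[0]+r0-.5)) if len(k) else 0
    return np.array(out,float)
def line(P):
    vx,vy,x,y=cv2.fitLine((P*1000).astype(np.float32),cv2.DIST_HUBER,0,.01,.01)[:,0]
    a=np.degrees(np.arctan2(vy,vx));n=np.array([-vy,vx]);r=(P*1000-[x,y])@n
    return np.array([x,y])/1000,a,np.sqrt((r**2).mean())
E
cat > yaw.py <<'E'
import sys
from m import *
def run(c,bc,fc,bright=150):
    im=cv2.GaussianBlur(c["pixels"],(3,3),0).astype(int);V=im.max(2);S=V-im.min(2)
    bed=(im[...,2]-im[...,0]>5)
    e=edge(bed,bc);print("bed +x edge",e[::60].tolist(),line(ray(c,e,.012,True)[:,:2]))
    fr=(V>bright)&(im[...,2]>im[...,0]+3)
    e=edge(fr,fc,60);print("frame +x edge",e[::40].tolist(),line(ray(c,e,.038,True)[:,:2]))
    ft=np.rot90(fr)  # right edge: first from right
    T=np.array([(np.flatnonzero(fr[y,250:420])[-1]+250.5,y) for y in range(115,230) if fr[y,250:420].any()],float)
    print("frame -y edge",T[::30].tolist(),line(ray(c,T,.038,True)[:,:2]))
    B=np.array([(np.flatnonzero(bed[y,350:600])[-1]+350.5,y) for y in range(60,240) if bed[y,350:600].any()],float)
    print("bed -y edge",B[::50].tolist(),line(ray(c,B,.012,True)[:,:2]))
if __name__=="__main__":
    import pickle
    run(pickle.load(open("d2.pkl","rb"))["wrist"],range(130,510),range(100,320))
E
python3 yaw.py
```

```text
bed +x edge [[130.0, 33.5], [190.0, 22.5], [250.0, 15.5], [310.0, 12.5], [370.0, 14.5], [430.0, 20.5], [490.0, 31.5]] (array([0.68383694, 0.05585019], dtype=float32), np.float32(-74.228516), np.float64(0.1932711624545821))
frame +x edge [[100.0, 123.5], [140.0, 118.5], [180.0, 114.5], [220.0, 111.5], [260.0, 109.5], [302.0, 108.5]] (array([0.625904  , 0.09115555], dtype=float32), np.float32(-73.99563), np.float64(0.9006235391294171))
frame -y edge [[340.5, 115.0], [339.5, 145.0], [338.5, 175.0], [338.5, 205.0]] (array([0.6166015 , 0.02869394], dtype=float32), np.float32(15.932264), np.float64(0.11518370358497383))
bed -y edge [[539.5, 60.0], [537.5, 110.0], [531.5, 160.0], [522.5, 210.0]] (array([ 0.6573171 , -0.08062783], dtype=float32), np.float32(15.876905), np.float64(0.24311652671135436))
```

```bash
python3 -m jog '[[[0,-0.005,0],0],[[0,-0.006,0],0],[[0,-0.005,0],0],[[0,-0.003,0],0],[[0,-0.002,0],0],[[0,-0.001,0],0],[[0,-0.0005,0],0]]';python3 -m jog '[[[0,-0.0005,0],0]]';python3 -m jog '[[[0,-0.0005,0],0]]'
```

```text
clock: 6.85
position: [0.5566, 0.0431, 0.0186]
eef_rot: [3.11, 0.437, 0.0]
ft_force: [2.1, -6.7, 5.9]
grip_width: 0.224
finger_force: 40.4
clock: 6.98
position: [0.5565, 0.0436, 0.0186]
eef_rot: [3.11, 0.436, -0.0]
ft_force: [2.3, -6.1, 6.2]
grip_width: 0.226
finger_force: 40.5
clock: 7.1
position: [0.5564, 0.0437, 0.0186]
eef_rot: [3.11, 0.437, 0.0]
ft_force: [2.9, -8.4, 4.7]
grip_width: 0.223
finger_force: 40.3
```

```bash
for i in 1; do python3 -m jog '[[[0,-0.0004,0],0]]'; done; python3 -m jog '[[[0,-0.0003,0],0]]'
```

```text
clock: 7.22
position: [0.5564, 0.0437, 0.0186]
eef_rot: [3.109, 0.436, -0.0]
ft_force: [2.2, -10.2, 5.2]
grip_width: 0.223
finger_force: 40.3
clock: 7.35
position: [0.5563, 0.0438, 0.0186]
eef_rot: [3.109, 0.436, -0.0]
ft_force: [2.4, -10.4, 4.8]
grip_width: 0.226
finger_force: 40.4
```

```bash
python3 -m jog '[[[0,-0.0005,0],0]]'; python3 -m jog '[[[0,-0.0003,0],0],[[0,0,0],0],[[0,0,0],0],[[0,0,0],0]]'
python3 - <<'E'
from h import *
import pickle
c=cams.capture("wrist");pickle.dump(c,open("w3.pkl","wb"))
from yaw import run
run(c,range(230,510),range(180,320))
E
```

```text
clock: 7.48
position: [0.5561, 0.0438, 0.0186]
eef_rot: [3.108, 0.436, -0.001]
ft_force: [4.0, -13.7, 5.0]
grip_width: 0.221
finger_force: 40.3
clock: 7.98
position: [0.5561, 0.0438, 0.0186]
eef_rot: [3.108, 0.436, -0.001]
ft_force: [4.2, -12.8, 4.6]
grip_width: 0.228
finger_force: 40.3
bed +x edge [[230.0, 15.5], [290.0, 10.5], [350.0, 11.5], [410.0, 16.5], [470.0, 26.5]] (array([0.6829414 , 0.05908932], dtype=float32), np.float32(-74.313194), np.float64(0.182497049164815))
frame +x edge [[180.0, 114.5], [220.0, 111.5], [260.0, 109.5], [303.0, 108.5]] (array([0.62455964, 0.09250726], dtype=float32), np.float32(-74.10472), np.float64(0.2306812318136743))
frame -y edge [[340.5, 115.0], [340.5, 145.0], [339.5, 175.0], [338.5, 205.0]] (array([0.61064696, 0.05003383], dtype=float32), np.float32(15.868337), np.float64(0.1408806890452861))
bed -y edge [[564.5, 60.0], [562.5, 110.0], [556.5, 160.0], [546.5, 210.0]] (array([ 0.6577259 , -0.08025133], dtype=float32), np.float32(15.912824), np.float64(0.2705605014372259))
```

Frame is square (15.87° against 15.8–15.9° for the bed). It is stalled on the stop with about 6.5 N above drag. Now release, rise and go to the knob.

```bash
python3 -m jog '[[[0,0,0],0],[[0,0,0],0],[[0,0,0],0],[[0,0,0],0]]' 0.0854; python3 -m jog '[[[0,0,-0.01],0],[[0,0,-0.03],0],[[0,0,-0.05],0],[[0,0,-0.05],0],[[0,0,-0.05],0],[[0,0,-0.03],0],[[0,0,0],0],[[0,0,0],0]]'
python3 - <<'E'
from h import *
import pickle
d={n:cams.capture(n) for n in("scene","wrist")};pickle.dump(d,open("d4.pkl","wb"))
w=d["wrist"]["pixels"][40:290,:420,::-1]
cv2.imwrite("pics/s4.png",cv2.resize(w,None,fx=1.9,fy=1.9,interpolation=cv2.INTER_CUBIC))
E
```

```text
clock: 8.52
position: [0.5556, 0.0464, 0.018]
eef_rot: [-3.111, -0.437, 0.001]
ft_force: [-0.1, -0.3, -0.4]
grip_width: 0.999
finger_force: 0.0
clock: 9.52
position: [0.5554, 0.0461, 0.238]
eef_rot: [-3.111, -0.436, 0.001]
ft_force: [-0.1, -0.0, -1.0]
grip_width: 0.995
finger_force: 0.0
```

View pics/s4.png

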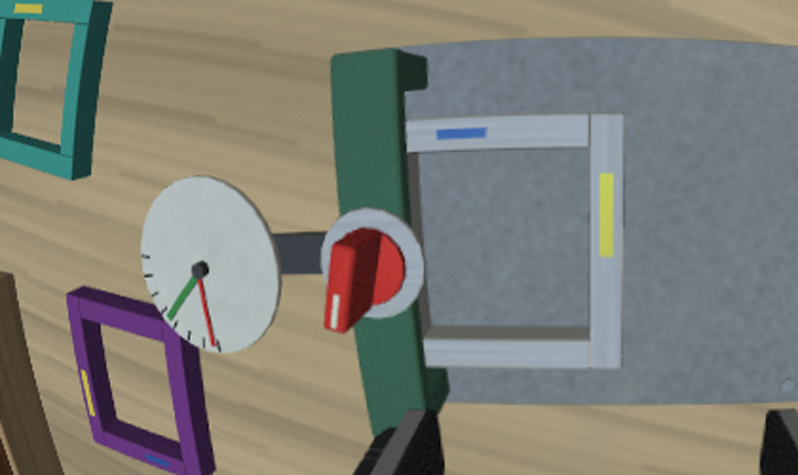

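The wrist crop shows the knob's bright top face from about (345,242) to (335,330). The red needle points to (213,345), the green mark to (168,320), and the frame looks square under the bridge.

```bash
cat > knob.py <<'E'
from m import *
def top(c,x0,x1,y0,y1,thr=190):
    im=c["pixels"].astype(int);s=np.zeros(im.shape[:2],bool);s[y0:y1,x0:x1]=True
    m=s&(im[...,0]>thr)
    p=np.argwhere(m)[:,::-1];h=hullpts(m);P=ray(c,h,.129,True)[:,:2];return len(p),rect(P)
def hands(c,center,zz=.086,fish=True,box=60):
    im=c["pixels"].astype(int);u=proj(c,np.r_[center,zz][None],fish)[0];res={}
    X=np.indices(im.shape[:2])[::-1].transpose(1,2,0).reshape(-1,2)
    X=X[np.linalg.norm(X-u,axis=1)<box];P=ray(c,X,zz,fish)[:,:2]-center;r=np.linalg.norm(P,axis=1)
    px=im[X[:,1],X[:,0]];ok=(r<.052)&(r>.012)
    for n,m in(("needle",(px[:,0]>1.6*px[:,1])&(px[:,0]>70)),("mark",(px[:,1]>1.25*px[:,0])&(px[:,1]>1.15*px[:,2]))):
        q=P[m&ok];a=np.arctan2(*(q.sum(0)[::-1])) if len(q) else np.nan;res[n]=(len(q),a)
    return res
E
python3 - <<'E'
import pickle
from knob import *
from yaw import run
c=pickle.load(open("d4.pkl","rb"))["wrist"];im=c["pixels"]
for p in [(180,180),(176,205),(195,180),(205,180)]: print(p,im[p[1],p[0]])
for t in(170,190,205): print(top(c,165,225,160,220,t))
Q=ray(c,np.array([(335,242),(357,243),(345,332),(325,328)])/1.9+[0,40],.129,True);print(Q)
yaw=np.radians(15.85);ax=np.array([np.cos(yaw),np.sin(yaw)]);ay=np.array([-ax[1],ax[0]])
O=np.array([.5216,.1694]);D=O+.12*ay
print("dial px expected",proj(c,np.r_[D,.084],True)*1.0, "seen",200/1.9,40+269/1.9, ray(c,[(200/1.9,40+269/1.9)],.088,True),D)
Dm=ray(c,[(200/1.9,40+269/1.9)],.088,True)[0,:2]
for n,(k,a) in hands(c,Dm).items(): print(n,k,"joint",(np.pi+yaw-a)%(2*np.pi))
run(c,range(240,400),range(225,300))
E
```

```text
(180, 180) [184  54  53]
(176, 205) [194 205 193]
(195, 180) [71 20 18]
(205, 180) [183  55  51]
(710, (array([0.52326465, 0.17008908]), (41.27887725830078, 9.238038063049316), 0.10098373889923096))
(23, (array([0.51164853, 0.16970911]), (15.236509323120117, 2.103924512863159), 6.406374931335449))Traceback (most recent call last):
  File "<stdin>", line 6, in <module>
  File "knob.py", line 5, in top
    p=np.argwhere(m)[:,::-1];h=hullpts(m);P=ray(c,h,.129,True)[:,:2];return len(p),rect(P)
                               ~~~~~~~^^^
  File "m.py", line 6, in hullpts
    return cv2.convexHull(max(cs,key=cv2.contourArea))[:,0].astype(float)
                          ~~~^^^^^^^^^^^^^^^^^^^^^^^^
ValueError: max() iterable argument is empty
```

Run:
```python
import pickle
from knob import *
from yaw import run
c=pickle.load(open("d4.pkl","rb"))["wrist"];im=c["pixels"]
for t in(120,150): print(top(c,165,190,160,220,t))
Q=ray(c,np.array([(335,242),(357,243),(345,332),(325,328)])/1.9+[0,40],.129,True);print(Q)
yaw=np.radians(15.85);ax=np.array([np.cos(yaw),np.sin(yaw)]);ay=np.array([-ax[1],ax[0]])
O=np.array([.5216,.1694]);D=O+.12*ay
Dm=ray(c,[(200/1.9,40+269/1.9)],.088,True)[0,:2];print(Dm,D)
for n,(k,a) in hands(c,Dm).items(): print(n,k,"joint",(np.pi+yaw-a)%(2*np.pi))
run(c,range(240,400),range(225,300))
```

```text
(1055, (array([0.52396704, 0.17219746]), (60.85901641845703, 22.691823959350586), 7.035882949829102))
(930, (array([0.52369293, 0.17299506]), (60.28266143798828, 21.685407638549805), 7.646720886230469))
[[0.54628913 0.17397851 0.129     ]
 [0.5487082  0.16262582 0.129     ]
 [0.50220462 0.16270787 0.129     ]
 [0.50103672 0.17386451 0.129     ]]
[0.49084246 0.28392999] [0.48882562 0.2848376 ]
needle 63 joint 0.12830516593847996
mark 90 joint 0.8895789248532338
bed +x edge [[240.0, 62.5], [300.0, 59.5], [360.0, 60.5]] (array([0.6734443 , 0.09238146], dtype=float32), np.float32(-73.57261), np.float64(31.22911899540426))
frame +x edge [[225.0, 102.5], [265.0, 100.5]] (array([0.6144034 , 0.12604803], dtype=float32), np.float32(-73.939026), np.float64(0.3434368906470378))
frame -y edge [[327.5, 115.0], [326.5, 145.0], [326.5, 175.0], [326.5, 205.0]] (array([0.5637499 , 0.03706984], dtype=float32), np.float32(15.833959), np.float64(0.4827191654027752))
bed -y edge [[361.5, 61.0], [438.5, 111.0], [591.5, 161.0], [577.5, 211.0]] (array([ 0.6738733, -0.2161823], dtype=float32), np.float32(88.60479), np.float64(64.79839927782278))
```

```bash
python3 -m jog '[[[0,0,0],8],[[0,0,0],8],[[-0.011,-0.041,0],0],[[-0.011,-0.041,0],0],[[-0.0107,-0.041,0],0],[[0,0,0],0],[[0,0,0.03],0],[[0,0,0.03],0],[[0,0,0],0]]' 0.06 40
python3 - <<'E'
from h import *
c=cams.capture("wrist");im=c["pixels"].astype(int)
m=(im[...,0]>120)&(im[...,0]>2.2*im[...,1]);p=np.argwhere(m)[:,::-1];print(len(p),p.mean(0),p.min(0),p.max(0))
o=ctrl.get_obs();print("tcp px",proj(c,[[*o["position"][:2],.129],[.523,.169,.129]],True),o["position"],o["joints"])
cv2.imwrite("pics/s5.png",c["pixels"][:,:,::-1])
E
```

```text
clock: 10.75
position: [0.5216, 0.1676, 0.1756]
eef_rot: [3.138, -0.002, -0.009]
ft_force: [0.4, -1.2, 1.1]
grip_width: 0.703
finger_force: 0.0
2297 [310.95951241 212.35524597] [185 178] [614 399]
tcp px [[316.76481984 223.08938546]
 [315.38523412 222.90509625]] [0.52286324 0.16808238 0.17769774] [ 5.96372459e-01  2.76977860e-01  6.67845056e-04  5.61389608e-04
 -1.29724188e+00  9.73431247e-01]
```

View pics/s5.png

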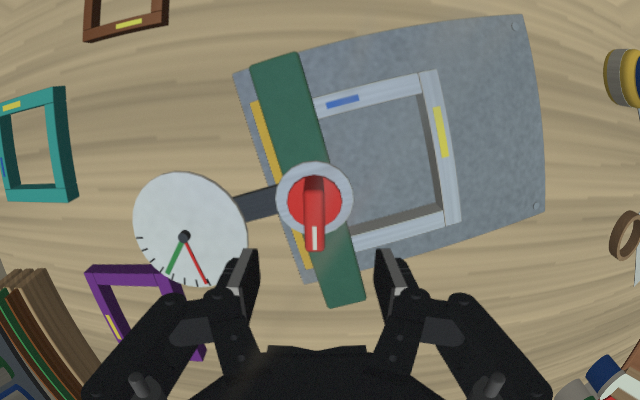

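The bar is vertical in the image at column 315, rows 178–250, centred between the fingers at about 317. The dial is clear of the left finger. Lower and grip.

```bash
python3 -m jog '[[[0,0,0.03],0],[[0,0,0.03],0],[[0,0,0.015],0],[[0,0,0.005],0],[[0,0,0],0]]' 0.06 40; python3 -m jog '[[[0,0,0],0],[[0,0,0],0],[[0,0,0],0],[[0,0,0],0],[[0,0,0],0]]' 0 60
python3 - <<'E'
from h import *
import pickle
d={n:cams.capture(n) for n in("top","scene","wrist")};pickle.dump(d,open("d6.pkl","wb"))
o=np.zeros((520,800,3),np.uint8)
o[:520,:480]=cv2.resize(d["scene"]["pixels"][130:260,290:410,::-1],None,fx=4,fy=4,interpolation=cv2.INTER_CUBIC)
o[:200,480:800]=cv2.resize(d["wrist"]["pixels"][:,:,::-1],None,fx=.5,fy=.5)
cv2.imwrite("pics/s6.png",o)
E
```

```text
clock: 11.42
position: [0.5239, 0.1692, 0.0993]
eef_rot: [-3.141, 0.0, -0.002]
ft_force: [-0.3, -0.5, 0.5]
grip_width: 0.703
finger_force: 0.0
clock: 12.05
position: [0.5234, 0.1691, 0.0989]
eef_rot: [-3.141, 0.0, -0.001]
ft_force: [-1.7, 0.4, 6.2]
grip_width: 0.151
finger_force: 59.1
```

View pics/s6.png

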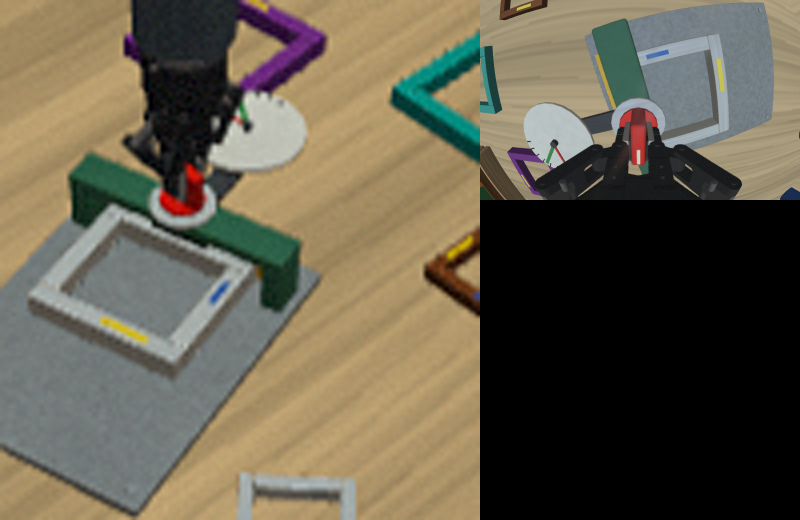

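```bash
python3 -m jog '[[[0,0,0],6],[[0,0,0],9],[[0,0,0],9],[[0,0,0],9],[[0,0,0],9],[[0,0,0],6],[[0,0,0],0],[[0,0,0],0]]'
cat > look.py <<'E'
import sys
from h import *
n=sys.argv[1];W=cams.capture("wrist");S=cams.capture("scene")
D=np.array([.489,.2845])
from knob import hands
yaw=np.radians(15.85)
for nm,c,f,b in(("wrist",W,True,120),("scene",S,False,30)):
    print(nm,{k:(q,round(float((np.pi+yaw-a)%(2*np.pi)),3)) for k,(q,a) in hands(c,D,.084,f,b).items()})
u=proj(W,np.r_[D,.086],True)[0];print("dial px",u)
o=np.zeros((400,800,3),np.uint8);o[:400,:400]=cv2.resize(S["pixels"][135:185,325:375,::-1],(400,400),interpolation=cv2.INTER_CUBIC)
o[:400,400:]=cv2.resize(W["pixels"][:,:,::-1],None,fx=.625,fy=.625)[:250].copy() if False else cv2.copyMakeBorder(cv2.resize(W["pixels"][:,:,::-1],(400,250)),0,150,0,0,cv2.BORDER_CONSTANT)
cv2.imwrite(f"pics/{n}.png",o);ob=ctrl.get_obs();print(ob["wrist_torque"],ob["joints"][5],ob["eef_rot"])
E
python3 look.py l7
```

```text
clock: 13.2
position: [0.523, 0.168, 0.0989]
eef_rot: [2.868, -1.278, 0.001]
ft_force: [-3.2, -3.6, 7.6]
grip_width: 0.158
finger_force: 59.5
wrist {'needle': (0, nan), 'mark': (3, 5.993)}
scene {'needle': (1, 0.192), 'mark': (13, 0.466)}
dial px [249.64076768 369.14028714]
[-1.15060714  0.94935372 -0.13948608] 0.13529190087251483 [ 2.86811534e+00 -1.27792351e+00  7.03268563e-04]
```

View pics/l7.png

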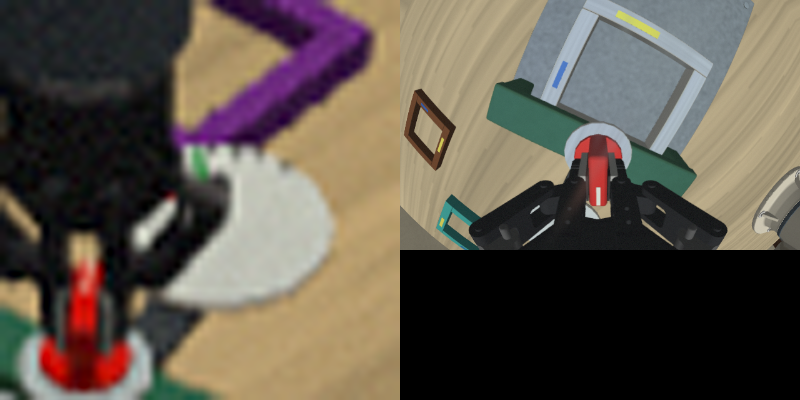

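Scene view (left half): the green mark is visible at about (200,165), and the needle tip is just at the gripper's edge near (170,198). The wrist camera can't see the dial at this yaw. From here I'll use numbers only.

```bash
python3 -m jog '[[[0,0,0],7],[[0,0,0],8],[[0,0,0],8],[[0,0,0],7],[[0,0,0],0],[[0,0,0],0]]'
cat > sc.py <<'E'
from knob import *
c=cams.capture("scene");im=c["pixels"].astype(int);D=np.array([.489,.2845]);yaw=np.radians(15.85)
for zz in(.082,.078):
  X=np.indices(im.shape[:2])[::-1].transpose(1,2,0).reshape(-1,2);P=ray(c,X,zz)[:,:2]-D;r=np.linalg.norm(P,axis=1)
  px=im[X[:,1],X[:,0]];a=(np.pi+yaw-np.arctan2(P[:,1],P[:,0])+1)%(2*np.pi)-1
  for n,m in(("red",(px[:,0]>1.35*px[:,1])&(px[:,0]>1.3*px[:,2])&(px[:,0]>60)),("green",(px[:,1]>1.2*px[:,0])&(px[:,1]>1.1*px[:,2]))):
    k=m&(r<.056)&(r>.01)&(a<2); print(zz,n,[(int(1000*q),round(float(b),2)) for q,b in zip(r[k],a[k])])
ob=ctrl.get_obs();print(ob["wrist_torque"],ob["eef_rot"],ob["clock"])
E
python3 sc.py
```

```text
clock: 14.05
position: [0.5223, 0.1677, 0.0989]
eef_rot: [2.439, -1.976, 0.0]
ft_force: [-5.6, -4.5, 9.6]
grip_width: 0.151
finger_force: 59.8
0.082 red [(27, 0.26), (24, 0.37), (23, 0.08), (20, 0.19), (17, 0.34), (15, 0.54), (10, 0.26)]
0.082 green [(49, 0.89), (43, 0.87), (43, 0.96), (38, 0.84), (37, 0.95), (31, 0.93), (46, 0.04), (25, 0.9), (25, 1.06), (39, -0.03), (19, 0.86), (19, 1.06), (44, -0.24), (14, 0.78), (13, 1.07), (46, -0.38), (39, -0.35), (50, -0.51), (51, -0.74)]
0.078 red [(30, 0.36), (28, 0.47), (26, 0.22), (23, 0.34), (21, 0.48), (19, 0.65), (14, 0.5), (12, 0.76)]
0.078 green [(54, 0.91), (48, 0.89), (48, 0.97), (42, 0.87), (42, 0.96), (36, 0.95), (48, 0.12), (30, 0.93), (30, 1.06), (42, 0.06), (24, 0.9), (24, 1.06), (46, -0.14), (18, 0.85), (18, 1.07), (47, -0.29), (40, -0.24), (12, 1.08), (50, -0.42), (50, -0.65), (45, -0.93)]
[-1.33790684  1.85068866 -0.08389043] [ 2.43863431e+00 -1.97599203e+00  3.11833904e-04] 14.1
```

```bash
python3 -m jog '[[[0,0,0],6],[[0,0,0],8],[[0,0,0],6],[[0,0,0],0],[[0,0,0],0]]'
sed -i 's/for zz in(.082,.078)/for zz in(.080,)/' sc.py
python3 sc.py
```

```text
clock: 14.72
position: [0.5218, 0.1676, 0.0989]
eef_rot: [2.058, -2.369, 0.0]
ft_force: [-6.8, -3.9, 10.4]
grip_width: 0.153
finger_force: 60.1
0.08 red [(50, 0.37), (45, 0.29), (42, 0.36), (35, 0.34), (33, 0.43), (26, 0.43), (19, 0.42), (17, 0.6), (10, 0.7)]
0.08 green [(52, 0.9), (46, 0.88), (45, 0.97), (40, 0.86), (39, 0.95), (33, 0.94), (50, 0.03), (27, 0.92), (27, 1.06), (22, 0.88), (21, 1.06), (15, 1.07), (10, 1.08), (54, -0.69)]
[-1.31378459  2.52299104 -0.14430245] [ 2.05805541e+00 -2.36893498e+00  2.60719719e-04] 14.775
```

```bash
python3 -m jog '[[[0,0,0],6],[[0,0,0],8],[[0,0,0],6],[[0,0,0],0],[[0,0,0],0]]'
python3 sc.py
```

```text
clock: 15.4
position: [0.5213, 0.1677, 0.0989]
eef_rot: [1.615, -2.69, 0.0]
ft_force: [-9.2, -2.8, 12.1]
grip_width: 0.152
finger_force: 60.3
0.08 red [(50, 0.57), (43, 0.59), (36, 0.61), (29, 0.65), (28, 0.78), (22, 0.71), (17, 0.6), (16, 0.82), (10, 0.7)]
0.08 green [(52, 0.9), (46, 0.88), (45, 0.97), (40, 0.86), (39, 0.95), (34, 0.82), (33, 0.94), (27, 0.92), (27, 1.06), (22, 0.88), (21, 1.06), (15, 1.07), (10, 1.08)]
[-1.0212313   3.22529889 -0.07513253] [ 1.61508502e+00 -2.68987506e+00  2.48532753e-04] 15.45
```

```bash
python3 -m jog '[[[0,0,0],5],[[0,0,0],7],[[0,0,0],4],[[0,0,0],0],[[0,0,0],0]]'
python3 sc.py
```

```text
clock: 16.08
position: [0.5209, 0.168, 0.0989]
eef_rot: [1.225, -2.888, 0.0]
ft_force: [-10.4, -1.7, 12.3]
grip_width: 0.154
finger_force: 60.4
0.08 red [(53, 0.75), (52, 0.83), (48, 0.72), (46, 0.8), (41, 0.76), (34, 0.82), (28, 0.78), (22, 0.88), (16, 0.82)]
0.08 green [(52, 0.9), (46, 0.88), (45, 0.97), (39, 0.95), (33, 0.94), (27, 0.92), (21, 1.06), (54, -0.69), (53, -0.91)]
[-0.68988739  3.73409873 -0.07759762] [ 1.22487911e+00 -2.88824599e+00  2.68347247e-04] 16.125
```

```bash
python3 -m jog '[[[0,0,0],4],[[0,0,0],4],[[0,0,0],0],[[0,0,0],0],[[0,0,0],0]]'
python3 sc.py
```

```text
clock: 16.75
position: [0.5208, 0.1681, 0.0989]
eef_rot: [1.02, -2.967, 0.0]
ft_force: [-12.0, -1.5, 13.0]
grip_width: 0.156
finger_force: 60.4
0.08 red [(52, 0.83), (52, 0.9), (46, 0.88), (40, 0.86), (34, 0.82), (27, 0.92), (22, 0.88), (15, 1.07), (10, 1.08)]
0.08 green [(45, 0.97), (39, 0.95), (27, 1.06), (51, -0.35), (54, -0.58)]
[-0.52760662  3.95435352 -0.09435271] [ 1.02036637e+00 -2.96657524e+00  2.26783847e-04] 16.8
```

```bash
python3 -m jog '[[[0,0,0],0],[[0,0,0],0],[[0,0,0],0],[[0,0,0],0]]' 0.04; python3 -m jog '[[[0,0,-0.01],0],[[0,0,-0.03],0],[[0,0,-0.05],0],[[0,0,-0.04],0],[[0,0,-0.02],0],[[0,0,0],0],[[0,0,0],0]]'
cat > wr.py <<'E'
from knob import *
c=cams.capture("wrist");im=c["pixels"].astype(int);yaw=np.radians(15.85);cv2.imwrite("pics/wr.png",c["pixels"][:,:,::-1])
D0=np.array([.489,.2845]);zz=.080
X=np.indices(im.shape[:2])[::-1].transpose(1,2,0).reshape(-1,2);P=ray(c,X,zz,True)[:,:2];px=im[X[:,1],X[:,0]]
near=np.linalg.norm(P-D0,axis=1)<.075
w=near&(px.min(1)>130)&(np.ptp(px,axis=1)<30)
ctr,rad=cv2.minEnclosingCircle((P[w]*1000).astype(np.float32));print("dial",w.sum(),ctr,rad)
D=np.array(ctr)/1000 if abs(rad-58)<3 else D0
V=P-D;r=np.linalg.norm(V,axis=1);a=(np.pi+yaw-np.arctan2(V[:,1],V[:,0])+1)%(2*np.pi)-1
for n,m in(("red",(px[:,0]>1.7*px[:,1])&(px[:,0]>70)),("green",(px[:,1]>1.25*px[:,0])&(px[:,1]>1.15*px[:,2]))):
    for lo,hi in((.012,.025),(.025,.038),(.038,.053)):
        k=m&(r<hi)&(r>lo);print(n,lo,k.sum(),a[k].mean().round(3) if k.any() else None,(a[k].min().round(3),a[k].max().round(3)) if k.any() else None, r[k].max().round(4) if k.any() else None)
E
python3 wr.py;python3 sc.py
```

```text
clock: 17.3
position: [0.5232, 0.169, 0.0981]
eef_rot: [1.022, -2.971, 0.0]
ft_force: [0.1, -0.4, 0.2]
grip_width: 0.469
finger_force: 0.0
clock: 18.18
position: [0.5227, 0.1689, 0.2475]
eef_rot: [1.022, -2.969, -0.0]
ft_force: [-0.3, 0.2, 0.2]
grip_width: 0.468
finger_force: 0.0
dial 6666 (489.4500427246094, 282.64892578125) 57.15406799316406
red 0.012 27 0.976 (np.float64(0.881), np.float64(1.106)) 0.0249
red 0.025 26 0.897 (np.float64(0.851), np.float64(0.957)) 0.0377
red 0.038 23 0.876 (np.float64(0.844), np.float64(0.917)) 0.0508
green 0.012 3 0.821 (np.float64(0.799), np.float64(0.833)) 0.024
green 0.025 4 0.969 (np.float64(0.955), np.float64(0.982)) 0.0373
green 0.038 10 0.949 (np.float64(0.929), np.float64(0.971)) 0.0489
0.08 red [(52, 0.83), (52, 0.9), (46, 0.88), (40, 0.86), (34, 0.82), (27, 0.92), (22, 0.88), (15, 1.07), (10, 1.08)]
0.08 green [(45, 0.97), (39, 0.95), (27, 1.06)]
[-0.05235014 -0.01875906  0.0281546 ] [ 1.02130365e+00 -2.96857752e+00  5.62574991e-04] 18.275
```

Released cleanly. The needle lags the mark by about 0.05 rad (2.5 mm), which is inside tolerance. I'll regrip and give it a 4° trim to centre it.

```bash
python3 -m jog '[[[0,0,0.05],0],[[0,0,0.05],0],[[0,0,0.03],0],[[0,0,0.015],0],[[0,0,0.004],0],[[0,0,0],0]]' 0.04; python3 -m jog '[[[0,0,0],0],[[0,0,0],0],[[0,0,0],0],[[0,0,0],0]]' 0 60;  python3 sc.py; python3 -m jog '[[[0,0,0],2],[[0,0,0],2],[[0,0,0],0],[[0,0,0],0],[[0,0,0],0]]'; python3 sc.py
```

```text
clock: 19.02
position: [0.5238, 0.1693, 0.1002]
eef_rot: [-1.022, 2.969, 0.0]
ft_force: [-0.1, -0.2, -0.5]
grip_width: 0.466
finger_force: 0.0
clock: 19.52
position: [0.5233, 0.17, 0.1006]
eef_rot: [-1.022, 2.969, 0.002]
ft_force: [-4.2, 3.1, 6.0]
grip_width: 0.152
finger_force: 59.5
0.08 red [(52, 0.83), (52, 0.9), (46, 0.88), (40, 0.86), (34, 0.82), (27, 0.92), (22, 0.88), (15, 1.07), (10, 1.08)]
0.08 green [(45, 0.97), (39, 0.95), (27, 1.06), (51, -0.35)]
[ 1.04396463  1.40142078 -0.00260283] [-1.02216126e+00  2.96854001e+00  2.15571354e-03] 19.575
clock: 20.2
position: [0.5234, 0.1699, 0.1006]
eef_rot: [-0.917, 3.003, 0.002]
ft_force: [-3.6, 2.4, 5.0]
grip_width: 0.151
finger_force: 59.5
0.08 red [(52, 0.9), (46, 0.88), (39, 0.95), (33, 0.94), (27, 0.92), (22, 0.88), (21, 1.06), (15, 1.07), (10, 1.08)]
0.08 green [(48, -0.83)]
[ 0.94173571  1.27504435 -0.10853858] [-9.17482586e-01  3.00252192e+00  2.15026991e-03] 20.25
```

Needle now covers the mark. Release, lift and verify.

```bash
python3 -m jog '[[[0,0,0],0],[[0,0,0],0],[[0,0,0],0],[[0,0,0],0]]' 0.04; python3 -m jog '[[[0,0,-0.01],0],[[0,0,-0.03],0],[[0,0,-0.05],0],[[0,0,-0.04],0],[[0,0,-0.02],0],[[0,0,0],0],[[0,0,0],0]]'; python3 wr.py
python3 - <<'E'
from m import *
c=cams.capture("wrist");im=cv2.GaussianBlur(c["pixels"],(3,3),0).astype(int)
yaw=np.radians(15.85);R=np.array([[np.cos(yaw),np.sin(yaw)],[-np.sin(yaw),np.cos(yaw)]]);O=np.array([.5216,.1705])
X=np.indices(im.shape[:2])[::-1].transpose(1,2,0).reshape(-1,2);P=(ray(c,X,.038,True)[:,:2]-O)@R.T;px=im[X[:,1],X[:,0]]
m=(abs(P[:,0])<.09)&(P[:,1]>-.16)&(P[:,1]<-.035)&(px.max(1)>150)&(px[:,2]>px[:,0]+3)
Q=P[m];print(m.sum(),Q.min(0),Q.max(0))
b=[(x,Q[abs(Q[:,0]-x)<.002,1].min()) for x in np.arange(-.07,.075,.01) if (abs(Q[:,0]-x)<.002).any()];print(line(np.array(b)))
E
```

```text
clock: 20.75
position: [0.5232, 0.1689, 0.0992]
eef_rot: [0.918, -3.004, 0.0]
ft_force: [-0.4, 0.0, 0.4]
grip_width: 0.47
finger_force: 0.0
clock: 21.62
position: [0.5227, 0.1689, 0.2485]
eef_rot: [0.917, -3.003, -0.0]
ft_force: [-0.6, -0.4, -0.6]
grip_width: 0.467
finger_force: 0.0
dial 6702 (489.1419372558594, 282.5456237792969) 56.950111389160156
red 0.012 24 1.036 (np.float64(0.939), np.float64(1.172)) 0.025
red 0.025 25 0.959 (np.float64(0.916), np.float64(1.007)) 0.038
red 0.038 22 0.926 (np.float64(0.892), np.float64(0.958)) 0.0501
green 0.012 13 0.857 (np.float64(0.819), np.float64(0.893)) 0.0244
green 0.025 14 0.862 (np.float64(0.832), np.float64(0.894)) 0.0373
green 0.038 14 0.862 (np.float64(0.843), np.float64(0.883)) 0.0491
3807 [-0.081794   -0.14033482] [ 0.07740325 -0.03503284]
(array([ 0.        , -0.13969341], dtype=float32), np.float32(0.091102496), np.float64(0.2133808588056067))
```

```bash
python3 -c "
from bench import ctrl
print(ctrl.close_job())"
```

```text
the job is handed in; nothing more can be done
None
```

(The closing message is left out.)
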